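# Load the roll board and draw it out to its mark

### The arm

A 6-joint arm with a two-finger parallel gripper is mounted at the origin on the work surface. World frame = base frame: x ahead of the robot, y to its left, z up, the work surface at z = 0. Lengths are in m, angles in rad, forces in N, time in s.
With the tool pointing down it reaches from about 0.35 to 0.85 m from the base axis. Payload 8.1 kg.
Tool frame: the origin (TCP) lies at the very end of the fingers, on their centre line; the grasp point (between the pads) lies 19 mm behind it (pinch_z is the distance from the TCP to the grasp point, in m); z points along the fingers, y is the direction in which the jaws open and shut (so a half turn about z gives the same grasp; the last joint's range is limited). The gripper opens to 93 mm and grips with 3 to 60 N. Pads are 15 mm wide; open, the fingers measure 128 mm over their backs; the gripper's body (75 mm by 188 mm) begins 65 mm behind the grasp point.
Start: joints at [-1.289, 0.13, 1.488, -0, 1.523, -0.085], TCP at [0.215, -0.56, 0.219] pointing down, gripper open.
Joint ranges: [-2.96, 2.96], [-0.89, 2.26], [0.02, 2.5], [-1.34, 4.48], [0, 2.73], [-2.66, 2.66]. Speed limits (rad/s): [2.39, 2.39, 2.79, 3.14, 3.14, 3.14].

### API

Orientations are given as a rotation vector (axis times angle).
In Python, from plant import * gives the robot as it stands.
- The arm moves only by the tool move_arm, never from a script. Its argument "series" is a list of rows, each a list of 7 numbers: the shift along the tool's x, y, z each as a share of 10 cm, from -1 to 1, then the turn, a rotation vector about the tool's x, y, z each as a share of 180 degrees, from -1 to 1, then the opening, from -1 (shut) to 1 (fully open). In form: [[dx, dy, dz, rx, ry, rz, jaw], ...]. A call has 1 to 8 rows; each row is the pose to reach, as a shift and turn from the pose commanded when the call began, along the tool's axes at that moment, turning the shorter way round; what a row does not reach only later rows make up. A row lasts 1/10 s, in which the tool goes at most 50 mm and 8.59 degrees, less where a joint would pass 70% of its speed; a pose out of reach is approached as far as the arm can. A call with a number of a shift or a turn outside -1 to 1 is refused whole. A call with a gripper value outside its range is refused whole. The fingers move at their own pace and stop on an object; "squeeze" is the grip in N (left out, the last holds). Time passes only in rows, so rows that repeat a pose let the fingers close. It gives the time, the measured TCP pose, the force and the opening at its end, in the units of the state.
- read_state(): the state, without advancing time (a new reading comes with each control period).
- read_camera(name): name is "scene" or "top" or "wrist"; returns a dict with "frame" (420x560x3 uint8, red, green, blue), "K" (3x3 intrinsics, pixels), "k1" (the pictures are not rectified: a ray, as slopes to the right and down, at radius r is drawn at 1 + k1 r^2 times it, then the intrinsics apply), "rvec" (rotation vector, rad) and "tvec" (3), from world to camera coordinates, as OpenCV has them. Camera axes: x right, y down, z forward; pixel columns grow to the right and rows downward; lengths in m; the calibration is good to about 2 mm. A picture is of the moment at which its call begins. There is no depth.
- close_job(): hands the job in, once; it reports no verdict.
The state is a dict: "t": time; "q": joint angles; "dq": joint speeds; "joint_torque": joint torques, N m; "tool_pos": TCP position; "orientation": TCP orientation; "force": force on the tool from outside, world axes, zero at the start; "wrist_torque": the same for the moment, N m; "opening": finger opening in m.
Only numpy, scipy, OpenCV 4.12 (cv2) and the standard library are available. Lean on these libraries where they do the work, as an engineer would, in place of code of your own. Each camera call takes 0.05 s, during which the arm holds its last target.

### The job

Put the white paper roll onto the upright metal spindle of the wooden board, right down onto the board; then slide the board out over the left-hand edge of the white desk riser, lying flat and square to it, until the red line across the board is level with that edge. By then it would tip over by itself, so never let it tip: finish while still holding the board there, and leave the blue tape ring, mug, stapler and mouse where they are.

Things in the scene. Friction and masses are not known exactly. Their poses are not given: they have to be found in the camera images.
- riser_edge (a point): White desk riser (a low fixed shelf) 180 x 340 mm, its top 70 mm above the desk; it stands somewhere else, turned up to 15 degrees, in each run. This point is the middle of its left-hand (outer) edge, on the top surface. Axes: y points outward over the edge, along the riser's 340 mm length; x runs along the edge, away from the robot; z up.
- board: Loose wooden board 110 x 320 x 12 mm, 0.32 kg, flat on the riser, outer end 20 to 60 mm over the edge, kept by friction alone. Origin: centre of underside; y along its length to the outer end, x across, z up. On top: black handle (inner part), metal spindle (outer part), and a red line 6 mm wide, 30 mm inward of the centre (190 mm from the outer end): with it at the edge the board tips unless held.
- board_mark (a point): Middle of the red line, on the board's underside (12 mm below the top). Axes as the board's.
- board_handle (a point): Black upright handle bar fixed on the board, 16 mm thick (board's x), 60 mm long (board's y), rising 40 mm above the board's top; this point is on its centre plane, 25 mm above the board's top (15 mm below the handle's top), 110 mm inward of the board's centre. Axes as the board's.
- roll_seat (a point): Metal spindle fixed upright on the board, 18 mm diameter, 45 mm tall with a tapered tip (the top 6 mm), 120 mm outward of the board's centre. This point is on its axis, 28.5 mm above the board's top: where the roll's centre is when it is fully down (the spindle's tip is 16.5 mm above this point). Axes as the board's.
- roll_mid (a point): White paper roll with a brown cardboard core, a tube 52 mm in diameter, 57 mm tall, with a 23 mm hole right through, about 0.14 kg, standing upright on the desk to the left. This point is its centre, 28.5 mm above its underside; z along the hole. It and the blue tape ring may swap places.
- tape_mid (a point): Blue tape ring, 68 mm across, 24 mm tall, loose on the desk to the left: leave it. Point: its centre.
- mug_mid (a point): Blue mug, 80 mm across, 92 mm tall, loose: leave it. Point: its centre.
- stapler_mid (a point): Black and grey stapler, 140 mm long, 45 mm tall, loose: leave it. Point: its middle, 24 mm up.
- mouse_mid (a point): Black round computer mouse, 62 mm across, 33 mm tall, loose: leave it. Point: its centre, 16 mm up.
Mind the look-alikes: they are no part of the job. Of the things shaped like the part that bears roll_mid, the white one is meant.

How it is judged:
By the outcome, as a careful person would: the job done as asked, in the order asked, and still so for the second after the job is handed in, while the arm keeps its last pose, push and grip.
It also fails if it takes over 51 s, if anything falls off the work surface, if the arm or the gripper's body presses on something with over 40 N, if the wrist force passes 120 N, or if a joint passes its speed limit or range.

## Working session

There is one attempt and no reset: what is moved stays moved. The work goes in short steps, Python scripts to look and compute and a tool call to move; the robot and the scene stay as the last step left them, time stands still between calls to the robot, and variables do not carry over. Pictures are saved under pics/ and viewed, and the job is handed in when it is done.

Besides the shell and the picture viewer there is one more tool, called after "Emit:" in YAML: its name, and indented under it one key for each argument. move_arm: Moves the arm, as the interface text tells. Shift numbers are shares of 10 cm and turn numbers shares of 180 degrees, none past 1 either way. Its arguments: {"type":"object","properties":{"series":{"type":"array","items":{"type":"array","items":{"type":"number"}}},"squeeze":{"type":"number"}},"required":["series"]}

```bash
ls; mkdir -p pics
python3 - <<'E'
from plant import *
import cv2
print(read_state())
for n in("scene","top","wrist"):
    c=read_camera(n); cv2.imwrite(f"pics/{n}0.png",c["frame"][:,:,::-1]); print(n,c["K"],c["k1"],c["rvec"],c["tvec"])
    import pickle; pickle.dump(c,open(f"pics/{n}0.pkl","wb"))
E
```

```text
pics
{'t': 0.0, 'q': array([-1.28940284e+00,  1.31149738e-01,  1.48927068e+00,  7.59716776e-06,
        1.52299717e+00, -8.54095525e-02]), 'dq': array([ 1.21146347e-03,  1.61998763e-03,  5.36429795e-06, -9.82895112e-04,
        9.06852180e-04, -1.22209674e-04]), 'joint_torque': array([ 1.51317778e-03, -5.59836352e+01, -4.91766894e+01,  7.65685178e-02,
        3.51991039e-02, -1.39072854e-04]), 'tool_pos': array([ 0.21504019, -0.55953436,  0.217599  ]), 'orientation': array([-3.08711873e+00, -5.72616330e-01,  2.68437782e-04]), 'force': array([0.15840674, 0.64697822, 0.02215157]), 'wrist_torque': array([-0.0266372 , -0.04249977, -0.03202599]), 'opening': 0.09302724919612433}
scene [[399.52887605   0.         282.05875239]
 [  0.         399.52887605 213.34912618]
 [  0.           0.           1.        ]] -0.05796686264562435 [ 1.41291152  2.24406947 -0.82362776] [ 0.19253656 -0.29241938  1.44401736]
top [[482.06120048   0.         276.96191634]
 [  0.         482.06120048 218.52661103]
 [  0.           0.           1.        ]] -0.012437987757095929 [ 2.19043182 -2.15121376  0.08549534] [0.01558188 0.50518805 1.20167581]
wrist [[349.63351256   0.         282.70591802]
 [  0.         349.63351256 204.57969522]
 [  0.           0.           1.        ]] -0.08804572023009753 [-2.39511946  1.6441463   0.23055393] [-0.59934079 -0.03233805  0.39069908]
```

View pics/scene0.png

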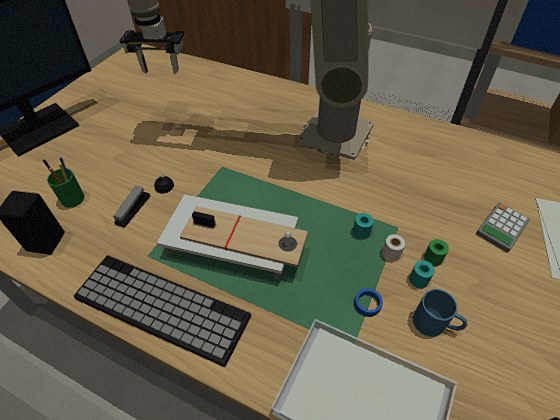

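View pics/top0.png

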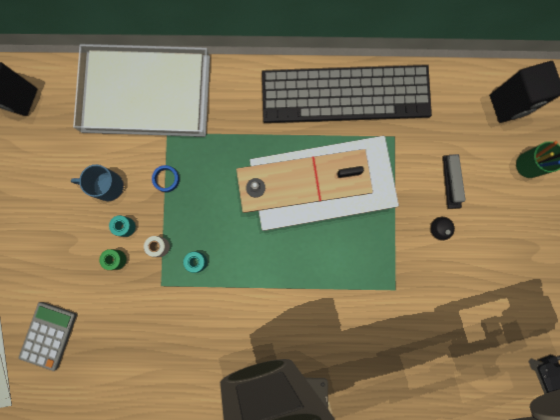

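View pics/wrist0.png

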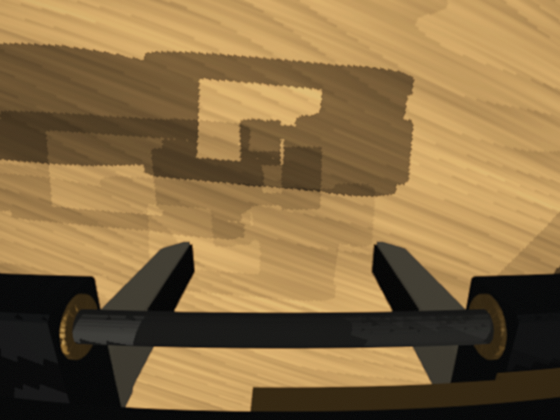

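The rolls in the top view are white (154,246), teal (194,262), teal (121,226) and green (110,259). The white one matches the description. I'll confirm it in a crop while I measure.

```bash
cat > h.py <<'E'
import numpy as np, cv2
from scipy.spatial.transform import Rotation as R
def ray(c,uv):
    p=cv2.undistortPoints(np.array(uv,float).reshape(-1,1,2),c["K"],np.array([c["k1"],0,0,0.]))[:,0]
    Rm=R.from_rotvec(np.ravel(c["rvec"])).as_matrix(); o=-Rm.T@np.ravel(c["tvec"])
    return o,np.c_[p,np.ones(len(p))]@Rm
def onz(c,uv,z):
    o,d=ray(c,uv); return o+d*((z-o[2])/d[:,2])[:,None]
def proj(c,P):
    return cv2.projectPoints(np.array(P,float).reshape(-1,1,3),np.ravel(c["rvec"]),np.ravel(c["tvec"]),c["K"],np.array([c["k1"],0,0,0.]))[0][:,0]
def tri(c1,u1,c2,u2):
    o1,d1=ray(c1,[u1]);o2,d2=ray(c2,[u2]);d1=d1[0];d2=d2[0]
    s=np.linalg.lstsq(np.c_[d1,-d2],o2-o1,rcond=None)[0]
    a=o1+s[0]*d1;b=o2+s[1]*d2
    return (a+b)/2,np.linalg.norm(a-b)
E
python3 - <<'E'
import pickle,cv2,numpy as np
for n,(x,y,w,h) in dict(top=(90,120,320,180),scene=(150,180,300,140)).items():
    f=pickle.load(open(f"pics/{n}0.pkl","rb"))["frame"][y:y+h,x:x+w,::-1]
    f=cv2.resize(f,None,fx=2.5,fy=2.5,interpolation=cv2.INTER_CUBIC)
    cv2.imwrite(f"pics/{n}0c.png",np.clip(f*1.4,0,255).astype(np.uint8))
E
```

```text
(no output)
```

View pics/top0c.png

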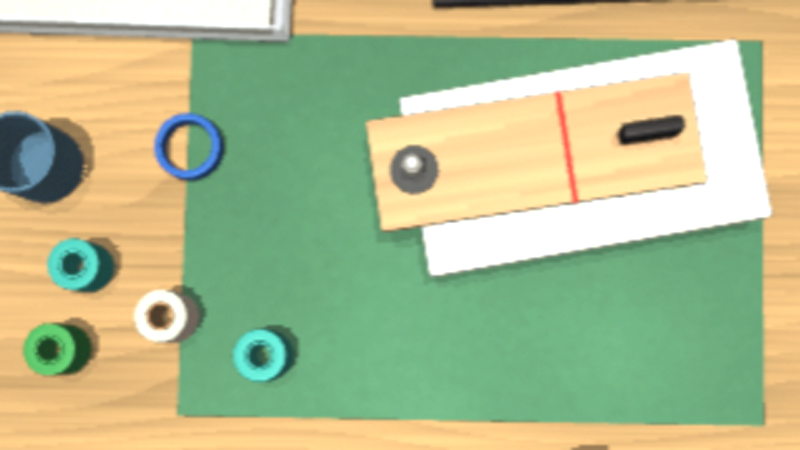

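View pics/scene0c.png

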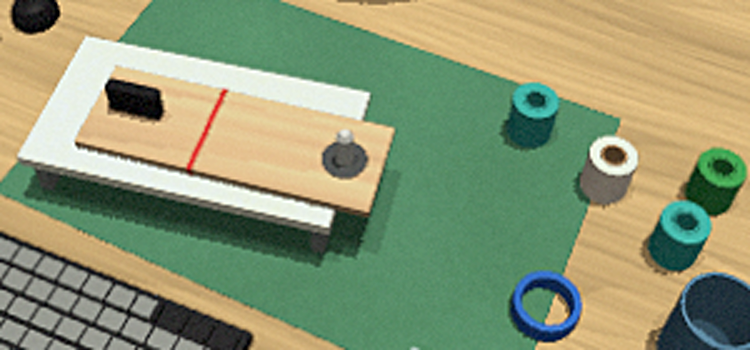

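The crop confirms it: the white roll with the brown core is at top pixel ~(154,246) and scene pixel ~(393,247). Now I'll measure it.

```bash
cat > meas.py <<'E'
import pickle
from h import *
def centroid(m,box):
    x,y,w,h=box; mm=np.zeros_like(m,np.uint8); mm[y:y+h,x:x+w]=m[y:y+h,x:x+w]
    return mm
def big(m):
    cs,_=cv2.findContours(m.astype(np.uint8),cv2.RETR_EXTERNAL,cv2.CHAIN_APPROX_NONE)
    return max(cs,key=cv2.contourArea)
def board(c):
    hsv=cv2.cvtColor(c["frame"],cv2.COLOR_RGB2HSV).astype(int);H,S,V=hsv[...,0],hsv[...,1],hsv[...,2]
    return H,S,V
E
python3 - <<'E'
from meas import *
T=pickle.load(open("pics/top0.pkl","rb"))
H,S,V=board(T)
for p in [(275,187),(300,222),(154,240),(146,246),(155,246),(220,250),(318,180),(255,187),(350,172)]: print(p,T["frame"][p[1],p[0]],H[p[1],p[0]],S[p[1],p[0]],V[p[1],p[0]])
# board: wood hue inside mat
red=((H<8)|(H>172))&(S>120)&(V>80)
m=centroid(red,(300,145,40,65)); ys,xs=np.nonzero(m);print("red",len(xs),xs.mean(),ys.mean())
P=onz(T,np.c_[xs,ys],.082); print(P.mean(0)); u=np.linalg.svd(P-P.mean(0))[2][0];print("redline ang",np.degrees(np.arctan2(u[1],u[0])),np.ptp((P-P.mean(0))@u))
wood=(H>8)&(H<25)&(S>60)
m=centroid(wood|red,(225,140,160,85)); k=big(m)
P=onz(T,k.reshape(-1,2),.082)
r=cv2.minAreaRect((P[:,:2]*1000).astype(np.float32));print("board",r)
white=(S<60)&(V>120)
m=centroid(white|wood|red,(235,130,165,105));k=big(m)
P=onz(T,k.reshape(-1,2),.070);r=cv2.minAreaRect((P[:,:2]*1000).astype(np.float32));print("riser+board",r,cv2.boxPoints(r))
m=centroid(white,(235,130,165,105));ys,xs=np.nonzero(m);P=onz(T,np.c_[xs,ys],.07);print("white only",cv2.minAreaRect((P[:,:2]*1000).astype(np.float32)),cv2.boxPoints(cv2.minAreaRect((P[:,:2]*1000).astype(np.float32))))
m=centroid((S<75)&(V>130),(138,230,35,30));k=big(m);e=cv2.fitEllipse(k);print("roll px",e,onz(T,[e[0]],.057), cv2.contourArea(k))
print("tape etc",onz(T,[(165.5,178.5)],.024),onz(T,[(194,262),(121,226),(110,259)],.057),onz(T,[(100,182)],.092))
print("spindle tip",onz(T,[(90+412/2.5,120+163/2.5)],.127),"disc",onz(T,[(90+414/2.5,120+169/2.5)],.082))
print("handle top",onz(T,[(90+652/2.5,120+129/2.5)],.122))
E
```

```text
(275, 187) [191 158 114] 17 103 191
(300, 222) [191 196 198] 99 9 198
(154, 240) [160 153 134] 22 41 160
(146, 246) [191 195 183] 40 16 195
(155, 246) [84 68 47] 17 112 84
(220, 250) [ 80 128  93] 68 96 128
(318, 180) [190 134  99] 12 122 190
(255, 187) [143 140 131] 23 21 143
(350, 172) [58 56 54] 15 18 58
red 89 316.23595505617976 178.20224719101122
[ 0.59976079 -0.06965571  0.082     ]
redline ang -170.30974003116572 0.10745548372082528
board ((593.903076171875, -39.53291320800781), (109.81629180908203, 318.56817626953125), 9.692501068115234)
riser+board ((593.8748779296875, -72.93630981445312), (258.07757568359375, 406.7923278808594), 0.9301827549934387) [[ 461.55115  128.33823]
 [ 468.15503 -278.40048]
 [ 726.1986  -274.21085]
 [ 719.5947   132.52786]]
white only ((591.6436767578125, -85.67134094238281), (182.18997192382812, 348.22344970703125), 11.178936004638672) [[ 468.52142   67.47595]
 [ 536.0328  -274.14047]
 [ 714.7659  -238.81863]
 [ 647.2546   102.79779]]
roll px ((153.66441345214844, 245.93661499023438), (19.941879272460938, 20.416654586791992), 39.463138580322266) [[0.42861192 0.32679671 0.057     ]] 318.0
tape etc [[0.60265536 0.31228383 0.024     ]] [[0.39109906 0.22586236 0.057     ]
 [0.47637522 0.41002049 0.057     ]
 [0.39449649 0.4334239  0.057     ]] [[0.5799575  0.45453989 0.092     ]]
spindle tip [[0.57281132 0.07679243 0.127     ]] disc [[0.57408397 0.07736526 0.082     ]]
handle top [[ 0.6097487  -0.14790512  0.122     ]]
```

```bash
cat > nav.py <<'E'
from plant import *
from h import *
# target: position TCP, jaw(y-axis) yaw such that y_tool = +-(cos,sin); prints shares
def go(P,jawdeg=None,ref=None):
    s=read_state(); p,o=(s["tool_pos"],s["orientation"]) if ref is None else ref
    Rm=R.from_rotvec(o).as_matrix()
    d=Rm.T@(np.array(P)-p)
    out=d/0.1
    print("t",s["t"],"tcp",np.round(s["tool_pos"],4),"F",np.round(s["force"],1),"open",round(s["opening"],4),"q",np.round(s["q"],2))
    print("shift shares",np.round(out,3))
    if jawdeg is not None:
        a=np.radians(jawdeg); best=None
        for sg in(1,-1):
            y=sg*np.array([np.cos(a),np.sin(a),0]); z=np.array([0,0,-1.]); x=np.cross(y,z)
            rv=R.from_matrix(Rm.T@np.c_[x,y,z]).as_rotvec()
            print("turn shares",sg,np.round(rv/np.pi,4))
E
python3 - <<'E'
from nav import *
print(R.from_rotvec(read_state()["orientation"]).as_matrix().round(3))
go([.45,-.4,.22],10)
from meas import *
T=pickle.load(open("pics/top0.pkl","rb"))
H,S,V=board(T)
white=((S<60)&(V>120)).astype(np.uint8)
# gray edge fit of riser left edge: per row transitions green->white
f=T["frame"].astype(float); r=f[...,0]
def edge(rows,x0,x1,th=None):
    o=[]
    for y in rows:
        l=r[y,x0:x1]; th=(l[:3].mean()+l[-3:].mean())/2
        i=np.argmax(l>th); o.append((x0+i-1+(th-l[i-1])/(l[i]-l[i-1]),y))
    return np.array(o)
a=edge(range(162,165),240,262); b=edge(range(213,226),248,275)
print(a,b)
E
```

```text
[[ 0.933  0.359 -0.   ]
 [ 0.359 -0.933  0.001]
 [ 0.    -0.001 -1.   ]]
t 0.15 tcp [ 0.2151 -0.5597  0.2178] F [-0.3 -0.3  0.4] open 0.0929 q [-1.29  0.13  1.49  0.    1.52 -0.09]
shift shares [ 2.766 -0.648 -0.021]
turn shares 1 [-4.000e-04 -3.000e-04 -4.388e-01]
turn shares -1 [-4.000e-04  4.000e-04  5.612e-01]
[[249.7        162.        ]
 [249.67692308 163.        ]
 [249.54569892 164.        ]] [[258.66428571 213.        ]
 [258.68544601 214.        ]
 [258.69285714 215.        ]
 [259.02173913 216.        ]
 [259.43636364 217.        ]
 [259.62295082 218.        ]
 [259.74747475 219.        ]
 [259.75980392 220.        ]
 [259.77777778 221.        ]
 [260.1037037  222.        ]
 [260.50617284 223.        ]
 [260.68010753 224.        ]
 [260.75870647 225.        ]]
```

Emit:
move_arm:
  series:
    - [0.4,-0.2,0,0,0,-0.045,1]
    - [0.8,-0.4,0,0,0,-0.09,1]
    - [1,-0.6,0,0,0,-0.135,1]
    - [1,-0.8,0,0,0,-0.18,1]
    - [1,-0.8,0,0,0,-0.225,1]

```text
t: 0.65
tool_pos: [0.2801, -0.4473, 0.2183]
orientation: [-2.692, -1.617, -0.0]
force: [-0.2, 0.3, -0.8]
opening: 0.0927
```

```bash
python3 -c "
from nav import *
go([.45,-.2,.22],10)"
```

```text
t 0.65 tcp [ 0.2801 -0.4473  0.2183] F [-0.2  0.3 -0.8] open 0.0927 q [-1.11 -0.06  1.69  0.    1.52 -0.62]
shift shares [ 2.981  0.337 -0.015]
turn shares 1 [-2.000e-04 -4.000e-04 -2.113e-01]
turn shares -1 [-5.000e-04  3.000e-04  7.887e-01]
```

Emit:
move_arm:
  series:
    - [0.5,0,0,0,0,-0.045,1]
    - [1,0,0,0,0,-0.09,1]
    - [1,0,0,0,0,-0.13,1]

```text
t: 0.95
tool_pos: [0.3297, -0.3574, 0.2184]
orientation: [-2.307, -2.131, -0.003]
force: [-0.6, -0.5, 0.3]
opening: 0.0926
```

Emit:
move_arm:
  series:
    - [0.5,0.3,0,0,0,-0.04,1]
    - [1,0.6,0,0,0,-0.08,1]
    - [1,0.7,0,0,0,-0.08,1]

```text
t: 1.25
tool_pos: [0.4073, -0.2651, 0.2186]
orientation: [-2.026, -2.401, -0.002]
force: [0.4, -0.1, -0.6]
opening: 0.0932
```

```bash
python3 -c "
from nav import *
go([.55,0,.27],10)"
```

```text
t 1.25 tcp [ 0.4073 -0.2651  0.2186] F [ 0.4 -0.1 -0.6] open 0.0932 q [-0.68 -0.18  1.8   0.    1.53 -0.85]
shift shares [ 2.374  1.852 -0.511]
turn shares 1 [ 0.0002 -0.0003 -0.0018]
turn shares -1 [-5.000e-04 -3.000e-04  9.982e-01]
```

Emit:
move_arm:
  series:
    - [0.5,0.3,-0.3,0,0,0,1]
    - [1,0.6,-0.6,0,0,0,1]
    - [1,1,-1,0,0,0,1]
    - [1,1,-1,0,0,0,1]

```text
t: 1.65
tool_pos: [0.4902, -0.1512, 0.3209]
orientation: [2.03, 2.395, 0.002]
force: [1.1, 0.6, 0.0]
opening: 0.0927
```

Emit:
move_arm:
  series:
    - [0.5,0.4,0,0,0,0,1]
    - [1,0.7,0,0,0,0,1]
    - [1,0.7,0,0,0,0,1]
    - [1,0.7,0,0,0,0,1]

```text
t: 2.05
tool_pos: [0.5421, -0.0404, 0.318]
orientation: [-2.028, -2.398, -0.0]
force: [-0.6, -0.6, 0.0]
opening: 0.0928
```

```bash
python3 -c "
from nav import *
import pickle
go([.4286,.3268,.22],10)
c=read_camera('wrist');pickle.dump(c,open('pics/w1.pkl','wb'));cv2.imwrite('pics/w1.png',c['frame'][:,:,::-1])"
```

```text
t 2.05 tcp [ 0.5421 -0.0404  0.318 ] F [-0.6 -0.6  0. ] open 0.0928 q [-0.17 -0.04  1.49  0.    1.7  -0.34]
shift shares [ 3.808 -0.509  0.985]
turn shares 1 [-0.0002 -0.0003 -0.0025]
turn shares -1 [-5.000e-04  4.000e-04  9.975e-01]
```

View pics/w1.png

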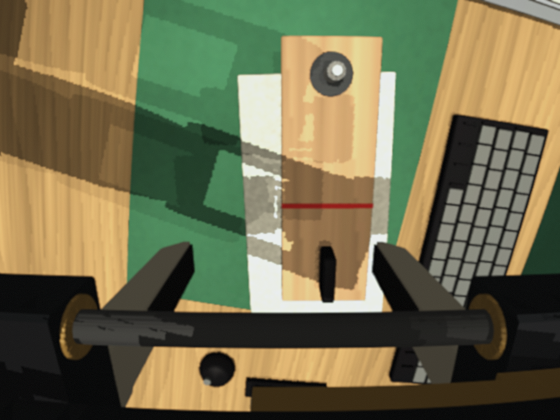

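The wrist view shows the spindle disc at (331,73), the red line at y≈205, the riser's outer edge at y≈73 and the board's left end at y≈37.

Run:
```python
from meas import *
W=pickle.load(open("pics/w1.pkl","rb"))
f=W["frame"].astype(float); r=f[...,0]
def rows(xs,y0,y1):
    o=[]
    for x in xs:
        l=r[y0:y1,x]; th=(l[:3].mean()+l[-3:].mean())/2
        i=np.argmax(l>th); o.append((x,y0+i-1+(th-l[i-1])/(l[i]-l[i-1])))
    return np.array(o)
a=np.r_[rows(range(244,277),64,82),rows(range(385,392),64,82)]
P=onz(W,a,.07)[:,:2]; 
def fit(P,name):
    m=P.mean(0);u=np.linalg.svd(P-m)[2][0]; u*=np.sign(u[0]); print(name,m,"ang",np.degrees(np.arctan2(u[1],u[0])),"res",np.abs((P-m)@[-u[1],u[0]]).max()); return m,u
fit(P,"riser edge"); fit(onz(W,a[:33],.07)[:,:2],"nearpart"); print(onz(W,a[33:],.07)[:,:2].mean(0))
b=rows(range(290,375),30,46); mb,ub=fit(onz(W,b,.082)[:,:2],"board outer end")
H,S,V=board(W); red=((H<8)|(H>172))&(S>150)
m=centroid(red,(275,195,110,20));ys,xs=np.nonzero(m);Pr=onz(W,np.c_[xs,ys],.082)[:,:2];fit(Pr,"red")
# corners
for p in [(281,36.5),(381,37)]: print("board corner",onz(W,[p],.082))
for p in [(238.5,75),(395.5,72)]: print("riser corner",onz(W,[p],.07))
print("disc",onz(W,[(331,73.5)],.082),"tip",onz(W,[(337,70)],.127),"handle top",onz(W,[(325,249),(329,302)],.122))
# long board sides
def cols(ys,x0,x1,inv):
    o=[]
    for y in ys:
        l=f[y,x0:x1,2]; g=np.abs(np.diff(l)); i=g.argmax(); o.append((x0+i+.5,y))
    return np.array(o)
```

```text
riser edge [0.5231665  0.07020444] ang 11.167069734821824 res 0.00022618868722321483
nearpart [0.49827212 0.06528751] ang 10.990829770803735 res 0.0002403354962237927
[0.64052573 0.09338424]
board outer end [0.5692752  0.11684617] ang 9.759742185387262 res 0.00019820170277688422
red [ 0.59995216 -0.07105386] ang 9.972216898292189 res 0.0035962191367173136
board corner [[0.51544978 0.10628297 0.082     ]]
board corner [[0.62181515 0.12504686 0.082     ]]
riser corner [[0.474506   0.06005484 0.07      ]]
riser corner [[0.64924289 0.09408952 0.07      ]]
disc [[0.57576663 0.07779317 0.082     ]] tip [[0.57572087 0.07718976 0.127     ]] handle top [[ 0.60194329 -0.11011314  0.122     ]
 [ 0.62039662 -0.17576886  0.122     ]]
```

Run:
```python
import pickle,cv2
f=pickle.load(open("pics/w1.pkl","rb"))["frame"][25:110,225:405,::-1]
cv2.imwrite("pics/w1c.png",cv2.resize(f,None,fx=4.4,fy=4.4,interpolation=cv2.INTER_CUBIC))
```

```text
(no output)
```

View pics/w1c.png

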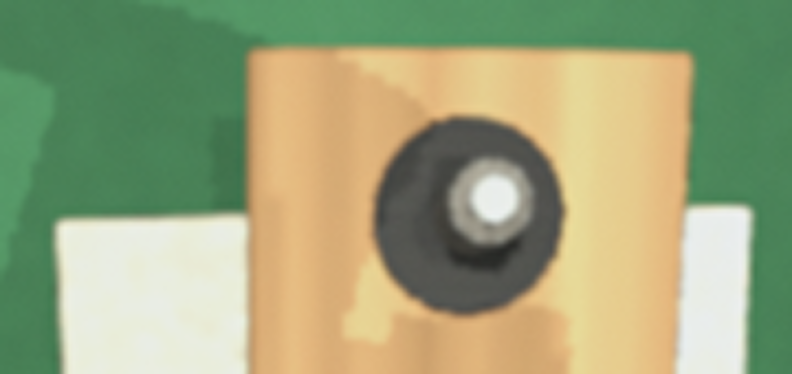

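Emit:
move_arm:
  series:
    - [0.5,0,0,0,0,0,1]
    - [1,-0.1,0,0,0,0,1]
    - [1,-0.1,0,0,0,0,1]

```text
t: 2.4
tool_pos: [0.5139, 0.0567, 0.3189]
orientation: [-2.029, -2.397, -0.002]
force: [0.0, -0.8, 0.4]
opening: 0.0929
```

Emit:
move_arm:
  series:
    - [0.5,-0.1,0,0,0,0,1]
    - [1,-0.2,0,0,0,0,1]
    - [1,-0.2,0,0,0,0,1]
    - [1,-0.2,0,0,0,0,1]

```text
t: 2.8
tool_pos: [0.4795, 0.1486, 0.3188]
orientation: [2.032, 2.395, -0.0]
force: [-0.2, 0.5, 0.1]
opening: 0.0932
```

Emit:
move_arm:
  series:
    - [0.4,-0.1,0,0,0,0,1]
    - [0.6,-0.2,0,0,0,0,1]
    - [0.6,-0.2,0,0,0,0,1]
    - [0.6,-0.2,0,0,0,0,1]

```text
t: 3.2
tool_pos: [0.4509, 0.2034, 0.3186]
orientation: [2.035, 2.393, -0.001]
force: [0.1, -0.0, 0.0]
opening: 0.0931
```

```bash
python3 -c "
from nav import *
import pickle
go([.4286,.3268,.22],10)
c=read_camera('wrist');pickle.dump(c,open('pics/w2.pkl','wb'));cv2.imwrite('pics/w2.png',c['frame'][:,:,::-1])
print(proj(c,[.4286,.3268,.057]))"
```

```text
t 3.2 tcp [0.4509 0.2034 0.3186] F [ 0.1 -0.   0. ] open 0.0931 q [ 0.32 -0.18  1.61 -0.    1.71  0.16]
shift shares [ 1.255 -0.022  0.985]
turn shares 1 [ 0.0001  0.0003 -0.0042]
turn shares -1 [ 5.000e-04 -1.000e-04  9.958e-01]
[[280.62952565  61.7748431 ]]
```

View pics/w2.png

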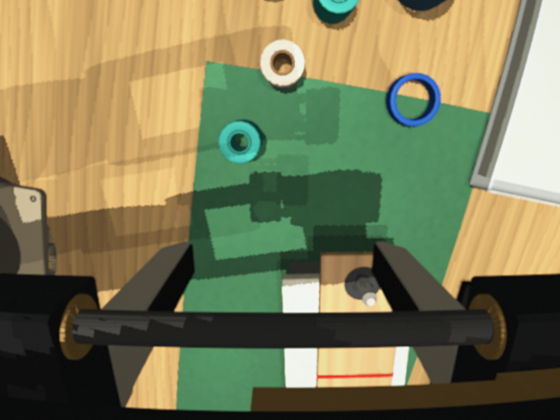

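Run:
```python
from meas import *
W=pickle.load(open("pics/w2.pkl","rb"))
H,S,V=board(W)
m=centroid((S<75)&(V>130),(250,30,65,65));k=big(m);e=cv2.fitEllipse(cv2.convexHull(k));print(e,onz(W,[e[0]],.057))
f=W["frame"][20:110,230:330,::-1];cv2.imwrite("pics/w2c.png",cv2.resize(f,None,fx=6,fy=6,interpolation=cv2.INTER_CUBIC))
```

```text
((281.9560852050781, 62.433956146240234), (45.03239059448242, 46.5798225402832), 13.338945388793945) [[0.43022975 0.32632592 0.057     ]]
```

View pics/w2c.png

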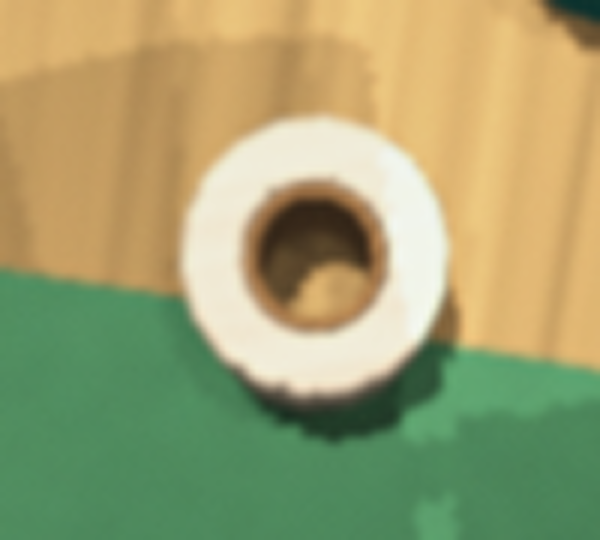

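Emit:
move_arm:
  series:
    - [0.4,0,0.3,0,0,0,1]
    - [0.8,0,0.6,0,0,0,1]
    - [1,0,0.9,0,0,0,1]
    - [1,0,1,0,0,0,1]
    - [1,0,1,0,0,0,1]

```text
t: 3.75
tool_pos: [0.4336, 0.3019, 0.2165]
orientation: [-2.034, -2.393, 0.007]
force: [0.3, -0.3, 0.4]
opening: 0.0932
```

```bash
python3 -c "
from nav import *
import pickle
go([.430,.3265,.018],10)
c=read_camera('wrist');pickle.dump(c,open('pics/w3.pkl','wb'));cv2.imwrite('pics/w3.png',c['frame'][:,:,::-1])
print(proj(c,[.430,.3265,.057]))"
```

```text
t 3.75 tcp [0.4336 0.3019 0.2165] F [ 0.3 -0.3  0.4] open 0.0932 q [ 0.51 -0.06  1.69 -0.    1.52  0.35]
shift shares [0.253 0.011 1.984]
turn shares 1 [-0.0012  0.0007 -0.004 ]
turn shares -1 [0.0011 0.0019 0.996 ]
[[283.5848882  161.55036121]]
```

View pics/w3.png

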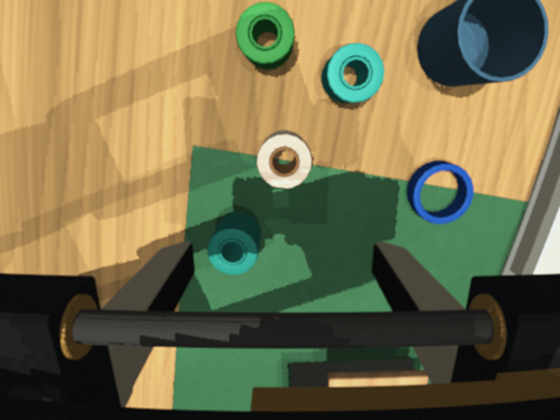

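Emit:
move_arm:
  series:
    - [0.25,0.01,0.2,0,0,0,1]
    - [0.25,0.01,0.6,0,0,0,1]
    - [0.25,0.01,1,0,0,-0.004,1]
    - [0.25,0.01,1,0,0,-0.004,1]
    - [0.25,0.01,1,0,0,-0.004,1]

```text
t: 4.3
tool_pos: [0.432, 0.3279, 0.1204]
orientation: [2.021, 2.405, 0.001]
force: [0.4, 0.5, 0.2]
opening: 0.0929
```

```bash
python3 -c "
from nav import *
import pickle
go([.430,.3265,.018],10)
c=read_camera('wrist');pickle.dump(c,open('pics/w4.pkl','wb'));cv2.imwrite('pics/w4.png',c['frame'][:,:,::-1])
print(proj(c,[.430,.3265,.057]))"
```

```text
t 4.3 tcp [0.432  0.3279 0.1204] F [0.4 0.5 0.2] open 0.0929 q [ 0.55  0.04  1.76 -0.    1.33  0.38]
shift shares [-0.01  -0.023  1.024]
turn shares 1 [ 0.0002 -0.     -0.0004]
turn shares -1 [-0.000e+00 -4.000e-04  9.996e-01]
[[279.31733096 220.71203184]]
```

View pics/w4.png

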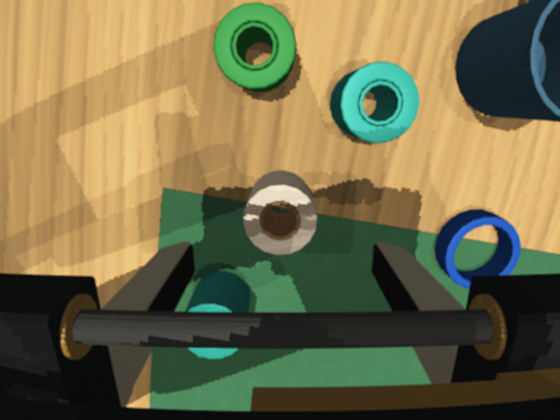

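Emit:
move_arm:
  series:
    - [-0.01,-0.02,0.25,0,0,0,1]
    - [-0.01,-0.02,0.5,0,0,0,1]
    - [-0.01,-0.02,0.7,0,0,0,1]
    - [-0.01,-0.02,0.85,0,0,0,1]
    - [-0.01,-0.02,0.95,0,0,0,1]
    - [-0.01,-0.02,1,0,0,0,1]
    - [-0.01,-0.02,1,0,0,0,1]

```text
t: 5.05
tool_pos: [0.4294, 0.3274, 0.019]
orientation: [2.019, 2.407, 0.001]
force: [-0.1, 0.3, 0.2]
opening: 0.0934
```

```bash
python3 -c "
from nav import *
go([.430,.3265,.018],10)"
```

```text
t 5.05 tcp [0.4294 0.3274 0.019 ] F [-0.1  0.3  0.2] open 0.0934 q [0.56 0.16 1.84 0.   1.14 0.38]
shift shares [-0.01   0.005  0.01 ]
turn shares 1 [ 0.0001 -0.      0.0002]
turn shares -1 [ 1.000e-04  2.000e-04 -9.998e-01]
```

Emit:
move_arm:
  series:
    - [0,0,0,0,0,0,-1]
    - [0,0,0,0,0,0,-1]
    - [0,0,0,0,0,0,-1]
    - [0,0,0,0,0,0,-1]
    - [0,0,0,0,0,0,-1]
    - [0,0,0,0,0,0,-1]
    - [0,0,0,0,0,0,-1]
  squeeze: 20

```text
t: 5.75
tool_pos: [0.4291, 0.3273, 0.0188]
orientation: [2.019, 2.407, 0.0]
force: [-0.5, -0.6, 0.9]
opening: 0.052
```

Emit:
move_arm:
  series:
    - [0,0,-0.1,0,0,0,-1]
    - [0,0,-0.4,0,0,0,-1]
    - [0,0,-0.8,0,0,0,-1]
    - [0,0,-1,0,0,0,-1]
    - [0,0,-1,0,0,0,-1]

```text
t: 6.25
tool_pos: [0.4315, 0.3289, 0.1234]
orientation: [2.017, 2.406, 0.011]
force: [0.4, 0.5, -1.5]
opening: 0.0517
```

Emit:
move_arm:
  series:
    - [0,0,-0.4,0,0,0,-1]
    - [0,0,-0.6,0,0,0,-1]
    - [0,0,-0.6,0,0,0,-1]

```text
t: 6.55
tool_pos: [0.4304, 0.3281, 0.1812]
orientation: [2.018, 2.406, 0.007]
force: [0.6, 0.3, -1.3]
opening: 0.0519
```

```bash
python3 -c "
from nav import *
import pickle
go([.5755,.0777,.2],9.8)
c=read_camera('wrist');pickle.dump(c,open('pics/w5.pkl','wb'));cv2.imwrite('pics/w5.png',c['frame'][:,:,::-1])"
```

```text
t 6.55 tcp [0.4304 0.3281 0.1812] F [ 0.6  0.3 -1.3] open 0.0519 q [ 0.56 -0.01  1.71  0.    1.44  0.38]
shift shares [-2.718  0.993 -0.189]
turn shares 1 [ 0.0013 -0.0005  0.0013]
turn shares -1 [ 9.000e-04  2.100e-03 -9.987e-01]
```

View pics/w5.png

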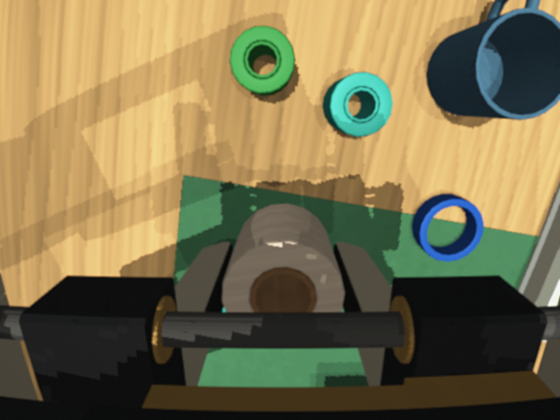

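Run:
```python
from nav import *
import pickle
W=pickle.load(open("pics/w5.pkl","rb")); s=read_state(); p=s["tool_pos"]
Rm=R.from_rotvec(s["orientation"]).as_matrix()
img=W["frame"][180:330,190:380,::-1].copy(); img=cv2.resize(img,None,fx=4,fy=4,interpolation=cv2.INTER_CUBIC)
img=np.clip(img*1.6,0,255).astype(np.uint8)
t=np.linspace(0,2*np.pi,90)
for rad,z,col in((.026,-.0382,(0,255,0)),(.0115,-.0382,(0,0,255)),(.026,.0188,(255,0,0))):
    P=p+(np.c_[rad*np.cos(t),rad*np.sin(t),0*t+z])@Rm.T
    for q in proj(W,P): cv2.circle(img,tuple(int(v) for v in (q-[190,180])*4+2),1,col,-1)
cv2.imwrite("pics/w5c.png",img)
```

```text
(no output)
```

View pics/w5c.png

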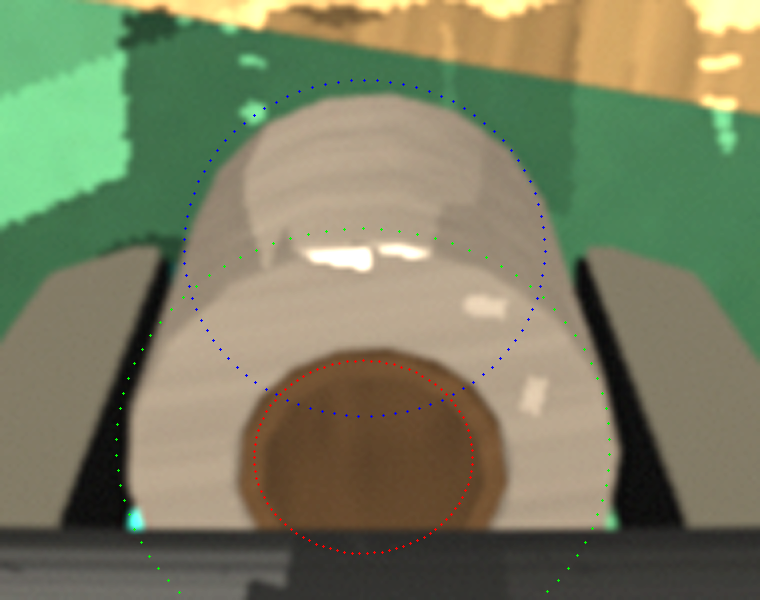

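Emit:
move_arm:
  series:
    - [-0.3,0.1,-0.1,0,0,0,-1]
    - [-0.7,0.2,-0.2,0,0,0,-1]
    - [-1,0.4,-0.2,0,0,0,-1]
    - [-1,0.4,-0.2,0,0,0,-1]

```text
t: 7.0
tool_pos: [0.487, 0.2322, 0.1961]
orientation: [-2.023, -2.403, 0.005]
force: [-0.8, 0.0, -1.3]
opening: 0.0518
```

Emit:
move_arm:
  series:
    - [-0.3,0.1,0,0,0,0,-1]
    - [-0.7,0.2,0,0,0,0,-1]
    - [-1,0.4,0,0,0,0,-1]
    - [-1,0.4,0,0,0,0,-1]

```text
t: 7.4
tool_pos: [0.5432, 0.1412, 0.1957]
orientation: [-2.022, -2.403, 0.005]
force: [-1.0, -0.2, -1.6]
opening: 0.0518
```

Emit:
move_arm:
  series:
    - [-0.3,0.1,0,0,0,0,-1]
    - [-0.5,0.15,0,0,0,0,-1]
    - [-0.6,0.2,0,0,0,0,-1]
    - [-0.6,0.2,0,0,0,0,-1]

```text
t: 7.8
tool_pos: [0.5724, 0.0884, 0.1969]
orientation: [-2.019, -2.405, 0.002]
force: [-0.4, 0.1, -1.3]
opening: 0.0518
```

```bash
python3 -c "
from nav import *
import pickle
go([.5743,.079,.165],9.8)
for n in ('scene','top','wrist'):
  c=read_camera(n);pickle.dump(c,open('pics/%s6.pkl'%n,'wb'));cv2.imwrite('pics/%s6.png'%n,c['frame'][:,:,::-1])
"
```

```text
t 7.8 tcp [0.5724 0.0884 0.1969] F [-0.4  0.1 -1.3] open 0.0518 q [ 0.06  0.09  1.57  0.    1.48 -0.11]
shift shares [-0.096  0.004  0.319]
turn shares 1 [-0.0008 -0.0001  0.0009]
turn shares -1 [ 2.000e-04 -1.200e-03 -9.991e-01]
```

View pics/wrist6.png

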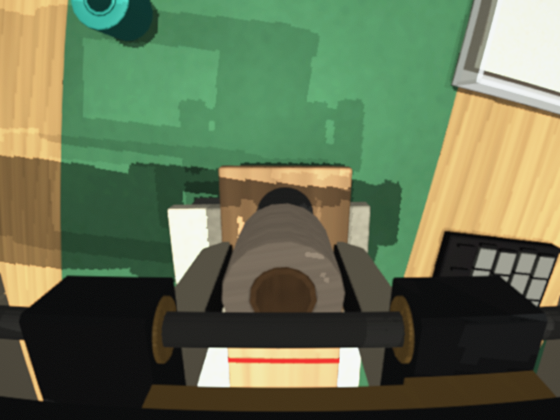

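View pics/scene6.png

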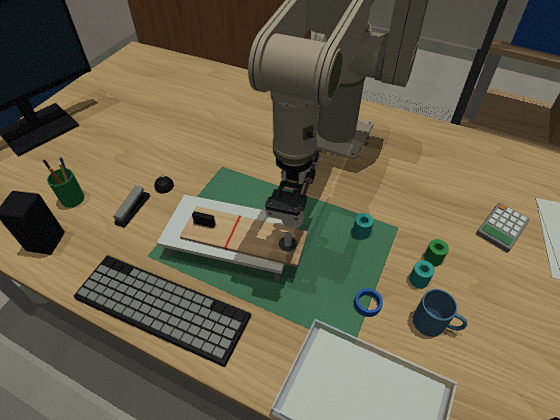

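Run:
```python
from meas import *
W=pickle.load(open("pics/wrist6.pkl","rb"))
f=W["frame"].astype(float); r=f[...,0]
o=[]
for x in range(228,345,4):
    l=r[158:178,x]; th=(l[:4].mean()+l[-5:].mean())/2; i=np.argmax(l>th); o.append((x,158+i-1+(th-l[i-1])/(l[i]-l[i-1])))
P=onz(W,o,.082)[:,:2]; m=P.mean(0);u=np.linalg.svd(P-m)[2][0];u*=np.sign(u[0]);print(m,np.degrees(np.arctan2(u[1],u[0])))
c=onz(W,[(219.3,170),(352.2,169)],.082)[:,:2]; print(c,np.linalg.norm(c[0]-c[1]))
n=np.array([-u[1],u[0]]); mid=c.mean(0); mid=m+((mid-m)@u)*u; print("spindle",mid-.04*n)
for n_,(x,y,w,h) in dict(wrist=(200,150,170,190),scene=(230,170,110,110)).items():
    g=pickle.load(open(f"pics/{n_}6.pkl","rb"))["frame"][y:y+h,x:x+w,::-1]
    cv2.imwrite(f"pics/{n_}6c.png",np.clip(1.5*cv2.resize(g,None,fx=3.1,fy=3.1,interpolation=cv2.INTER_CUBIC).astype(float),0,255).astype(np.uint8))
a=cv2.imread("pics/wrist6c.png");b=cv2.imread("pics/scene6c.png");b=cv2.resize(b,None,fx=.75,fy=.75)
h=max(a.shape[0],b.shape[0]);z=np.zeros((h,a.shape[1]+b.shape[1],3),np.uint8);z[:a.shape[0],:a.shape[1]]=a;z[:b.shape[0],a.shape[1]:]=b;cv2.imwrite("pics/c6.png",z)
```

```text
[0.56983975 0.1172479 ] 9.88456288922269
[[0.5165019  0.10540543]
 [0.6234145  0.12530231]] 0.10874829168790076
spindle [0.57650095 0.07780589]
```

View pics/c6.png

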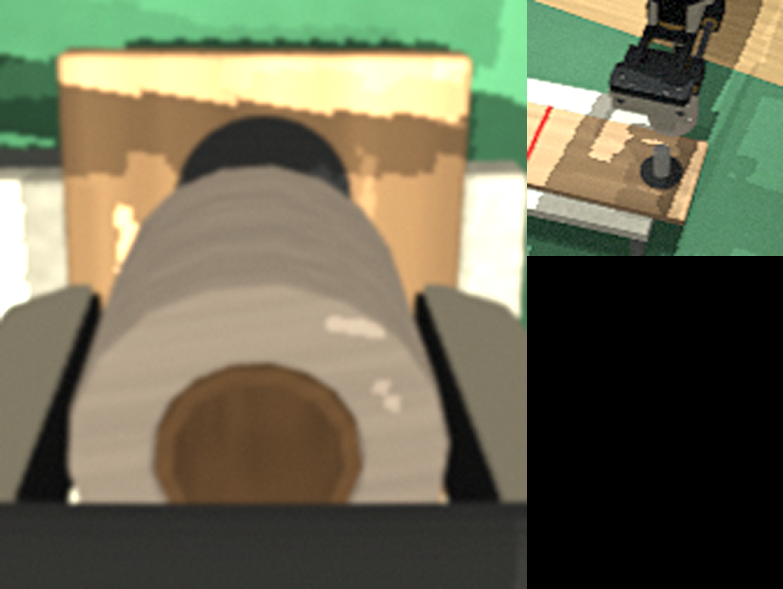

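Emit:
move_arm:
  series:
    - [-0.05,0.01,0.1,0,0,0,-1]
    - [-0.09,0.01,0.25,0,0,0.001,-1]
    - [-0.09,0.01,0.38,0,0,0.001,-1]
    - [-0.09,0.01,0.42,0,0,0.001,-1]
    - [-0.09,0.01,0.42,0,0,0.001,-1]
    - [-0.09,0.01,0.42,0,0,0.001,-1]

```text
t: 8.55
tool_pos: [0.5754, 0.0801, 0.1567]
orientation: [-2.022, -2.404, 0.0]
force: [0.1, -0.2, -2.2]
opening: 0.0515
```

```bash
python3 -c "
from nav import *
import pickle
go([.575,.0792,.1],9.8)
for n in ('scene',):
  c=read_camera(n);pickle.dump(c,open('pics/%s7.pkl'%n,'wb'));g=c['frame'][170:280,230:340,::-1]
  cv2.imwrite('pics/c7.png',np.clip(1.6*cv2.resize(g,None,fx=5,fy=5,interpolation=cv2.INTER_CUBIC).astype(float),0,255).astype(np.uint8))
"
```

```text
t 8.55 tcp [0.5754 0.0801 0.1567] F [ 0.1 -0.2 -2.2] open 0.0515 q [ 0.05  0.12  1.62  0.    1.41 -0.12]
shift shares [-0.008 -0.005  0.567]
turn shares 1 [-0.     -0.      0.0003]
turn shares -1 [ 0.     -0.     -0.9997]
```

View pics/c7.png

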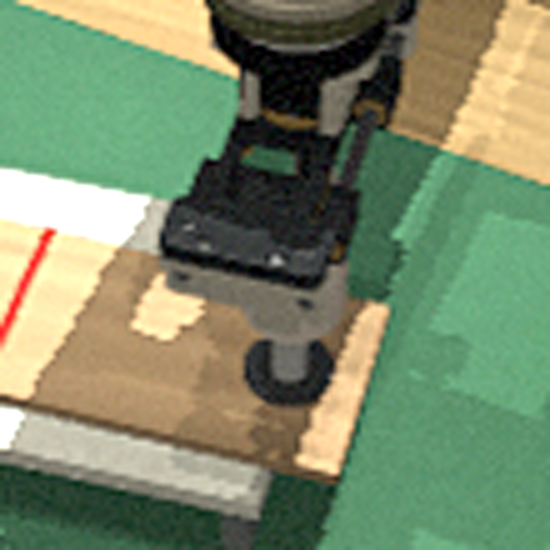

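Run:
```python
from nav import *
import pickle
c=pickle.load(open('pics/scene7.pkl','rb')); img=cv2.imread('pics/c7.png')
t=np.linspace(0,2*np.pi,120)
p=read_state()["tool_pos"]; ax=np.array([-.17,.985,0])
rc=p-.0013*ax
def dr(ctr,rad,z,col):
    for q in proj(c,np.c_[ctr[0]+rad*np.cos(t),ctr[1]+rad*np.sin(t),0*t+z]): cv2.circle(img,tuple(int(v) for v in (q-[230,170])*5+2.5),1,col,-1)
dr(rc,.026,p[2]-.0188,(0,0,255))
dr((.575,.0777),.009,.082+.039,(255,0,0));dr((.575,.0777),.0225,.082,(255,255,0))
cv2.imwrite('pics/c7b.png',img[200:450,150:450].repeat(2,0).repeat(2,1))
```

```text
(no output)
```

View pics/c7b.png

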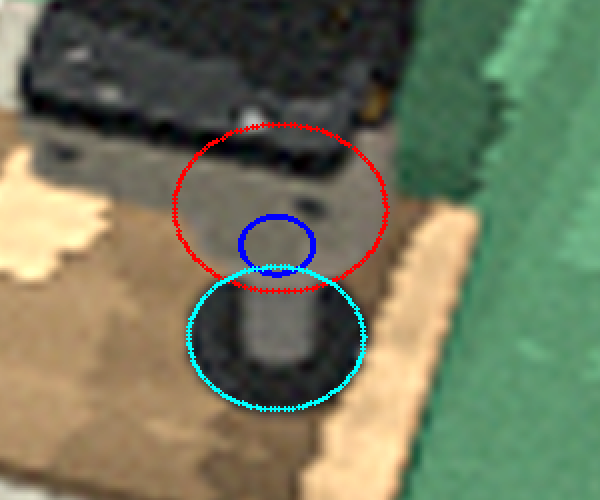

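Emit:
move_arm:
  series:
    - [-0.014,-0.005,0.05,0,0,0,-1]
    - [-0.014,-0.005,0.1,0,0,0,-1]
    - [-0.014,-0.005,0.15,0,0,0,-1]
    - [-0.014,-0.005,0.15,0,0,0,-1]

```text
t: 9.0
tool_pos: [0.5744, 0.0785, 0.1404]
orientation: [-2.022, -2.403, 0.002]
force: [-0.4, 0.1, -1.5]
opening: 0.052
```

Emit:
move_arm:
  series:
    - [0,0,0.05,0,0,0,-1]
    - [0,0,0.1,0,0,0,-1]
    - [0,0,0.1,0,0,0,-1]

```text
t: 9.3
tool_pos: [0.5745, 0.0785, 0.1305]
orientation: [-2.022, -2.403, 0.002]
force: [-0.9, 0.1, -1.2]
opening: 0.0514
```

Emit:
move_arm:
  series:
    - [0,0,0.06,0,0,0,-1]
    - [0,0,0.12,0,0,0,-1]
    - [0,0,0.18,0,0,0,-1]
    - [0,0,0.22,0,0,0,-1]
    - [0,0,0.24,0,0,0,-1]
    - [0,0,0.26,0,0,0,-1]
    - [0,0,0.27,0,0,0,-1]

```text
t: 10.0
tool_pos: [0.5752, 0.0785, 0.1046]
orientation: [2.022, 2.404, 0.0]
force: [0.1, -0.5, -1.9]
opening: 0.0518
```

```bash
python3 -c "
from nav import *
go([.5745,.0785,.1008],9.8)"
```

```text
t 10.0 tcp [0.5752 0.0785 0.1046] F [ 0.1 -0.5 -1.9] open 0.0518 q [ 0.05  0.16  1.67  0.    1.31 -0.12]
shift shares [ 0.001 -0.007  0.038]
turn shares 1 [ 0.     -0.      0.0003]
turn shares -1 [ 0.      0.     -0.9997]
```

Emit:
move_arm:
  series:
    - [0,0,0.015,0,0,0,-1]
    - [0,0,0.03,0,0,0,-1]
    - [0,0,0.03,0,0,0,-1]

```text
t: 10.3
tool_pos: [0.575, 0.0786, 0.1015]
orientation: [-2.022, -2.404, 0.0]
force: [0.6, 0.4, -1.1]
opening: 0.0517
```

Emit:
move_arm:
  series:
    - [0,0,0.01,0,0,0,-1]
    - [0,0,0.015,0,0,0,-1]
    - [0,0,0.015,0,0,0,-1]

```text
t: 10.6
tool_pos: [0.5753, 0.0786, 0.1008]
orientation: [2.022, 2.404, 0.0]
force: [-2.8, -0.5, 4.1]
opening: 0.0518
```

Emit:
move_arm:
  series:
    - [0,0,0,0,0,0,1]
    - [0,0,0,0,0,0,1]
    - [0,0,0,0,0,0,1]
    - [0,0,0,0,0,0,1]
    - [0,0,0,0,0,0,1]

```text
t: 11.1
tool_pos: [0.5751, 0.0785, 0.1]
orientation: [-2.022, -2.404, 0.0]
force: [0.1, -0.1, 0.4]
opening: 0.0872
```

Emit:
move_arm:
  series:
    - [0,0,-0.2,0,0,0,1]
    - [0,0,-0.6,0,0,0,1]
    - [0,0,-1,0,0,0,1]
    - [0,0,-1,0,0,0,1]

```text
t: 11.5
tool_pos: [0.5788, 0.0788, 0.2075]
orientation: [2.017, 2.398, 0.012]
force: [0.8, 0.0, 0.2]
opening: 0.093
```

Emit:
move_arm:
  series:
    - [-0.4,0,-0.4,0,0,0,1]
    - [-0.8,0,-0.8,0,0,0,1]
    - [-1,0,-1,0,0,0,1]
    - [-1,0,-1,0,0,0,1]

```text
t: 11.9
tool_pos: [0.5945, -0.0236, 0.3052]
orientation: [2.022, 2.395, 0.005]
force: [0.4, -0.1, 1.0]
opening: 0.0932
```

```bash
python3 -c "
from nav import *
import pickle
go([.6124,-.148,.2],9.8)
for n in ('scene','top','wrist'):
  c=read_camera(n);pickle.dump(c,open('pics/%s8.pkl'%n,'wb'));cv2.imwrite('pics/%s8.png'%n,c['frame'][:,:,::-1])
"
```

```text
t 11.9 tcp [ 0.5945 -0.0236  0.3052] F [ 0.4 -0.1  1. ] open 0.0932 q [-0.13  0.09  1.38 -0.    1.67 -0.29]
shift shares [-1.252 -0.04   1.056]
turn shares 1 [ 0.0023  0.0011 -0.0008]
turn shares -1 [ 0.0017 -0.0037  0.9992]
```

View pics/wrist8.png

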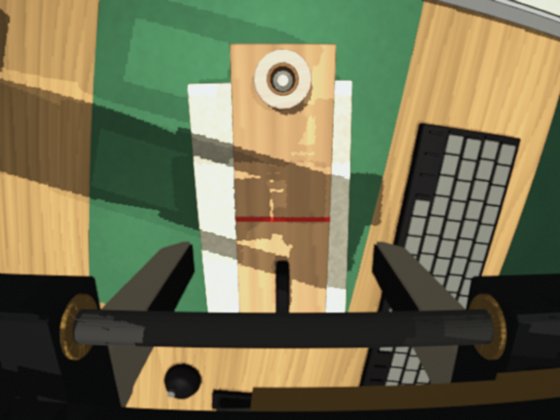

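View pics/scene8.png

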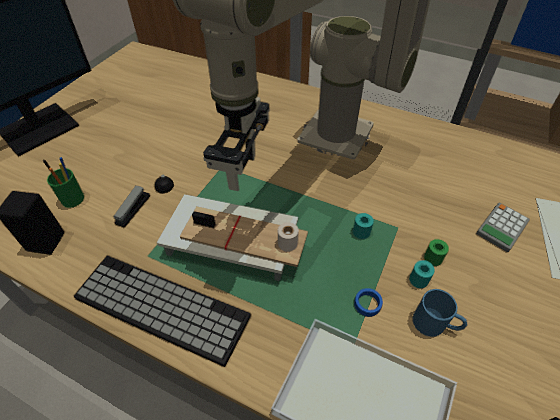

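The roll sits upright on the spindle, at wrist pixel (283,80). Next I'll remeasure the board, the riser edge and the handle.

```bash
cat > edge.py <<'E'
from meas import *
def rows(r,xs,y0,y1,rise=True):
    o=[]
    for x in xs:
        l=r[y0:y1,x]; th=(l[:3].mean()+l[-3:].mean())/2
        i=np.argmax(l>th) if rise else np.argmax(l<th); o.append((x,y0+i-1+(th-l[i-1])/(l[i]-l[i-1])))
    return np.array(o)
def fit(P,name):
    m=P.mean(0);u=np.linalg.svd(P-m)[2][0]; u*=np.sign(u[0]); print(name,m.round(4),"ang",np.degrees(np.arctan2(u[1],u[0])).round(2),"res",np.abs((P-m)@[-u[1],u[0]]).max().round(5)); return m,u
E
python3 - <<'E'
from edge import *
W=pickle.load(open("pics/wrist8.pkl","rb")); f=W["frame"].astype(float); r=f[...,0]
e=np.r_[rows(r,range(194,228),75,95),rows(r,range(339,348),72,92)]
me,ue=fit(onz(W,e,.07)[:,:2],"edge")
mb,ub=fit(onz(W,rows(r,range(237,330),36,52),.082)[:,:2],"outer end")
# red: per col center via redness
red=f[...,0]-.5*(f[...,1]+f[...,2])
H,S,V=board(W)
o=[]
for x in range(242,326):
    w=f[208:230,x,1]; w=np.clip(np.median(w)-w-15,0,None); 
    if w.sum()>20: o.append((x,208+(w*np.arange(22)).sum()/w.sum()))
mr,ur=fit(onz(W,o,.082)[:,:2],"red")
n=np.array([-ue[1],ue[0]]); print("red to edge (mm)",(me-mr)@n*1e3,"overhang",(mb-me)@n*1e3)
y=np.array([-ub[1],ub[0]])
c=onz(W,[(231.3,45),(336,45)],.082)[:,:2];mid=c.mean(0);mid=mb+((mid-mb)@ub)*ub
print("handle from end",mid-.27*y,"spindle",mid-.04*y,"roll top",onz(W,[(283,80)],.139))
print("handle visible far top edge",onz(W,[(283,261)],.122),"expect",mid-.24*y)
print(read_state()["tool_pos"])
E
```

```text
edge [0.528  0.0711] ang 11.02 res 0.00033
outer end [0.5696 0.1165] ang 9.65 res 0.00019
red [ 0.6025 -0.0702] ang 9.54 res 0.00062
red to edge (mm) 152.96775350792473 overhang 36.61348161907904
handle from end [ 0.6155067  -0.14958152] spindle [0.57696176 0.07716566] roll top [[0.57635081 0.07664308 0.139     ]]
handle visible far top edge [[ 0.60770714 -0.10432051  0.122     ]] expect [ 0.6104791 -0.1200058]Traceback (most recent call last):
  File "<stdin>", line 19, in <module>
NameError: name 'read_state' is not defined
```

Run:
```python
from edge import *
W=pickle.load(open("pics/wrist8.pkl","rb"))
print("base of outer face",onz(W,[(283,261)],.082),"cam",ray(W,[(283,200)])[0])
# dark handle cols by row
f=W["frame"].astype(int).sum(2)
for y in (265,275,285,295,305):
    xs=260+np.nonzero(f[y,260:310]<120)[0]; print(y,xs.min(),xs.max(),onz(W,[(xs.min()-.5,y),(xs.max()+.5,y)],.122)[:,:2].round(4).tolist())
T=pickle.load(open("pics/top0.pkl","rb")); g=T["frame"].astype(int).sum(2)
ys,xs=np.nonzero(g[155:190,330:372]<210);xs+=330;ys+=155
r=cv2.minAreaRect(np.c_[xs,ys].astype(np.float32));print(r,onz(T,[r[0]],.122),onz(T,[r[0]],.1))
```

```text
base of outer face [[ 0.61098518 -0.12276355  0.082     ]] cam [0.57948756 0.05444964 0.46634705]
265 276 288 [[0.6005, -0.1104], [0.6144, -0.108]]
275 277 288 [[0.6036, -0.122], [0.6165, -0.1198]]
285 277 288 [[0.6056, -0.1341], [0.6186, -0.1318]]
295 277 288 [[0.6077, -0.1464], [0.6208, -0.1442]]
305 277 287 [[0.6098, -0.159], [0.622, -0.1569]]
((349.7027282714844, 171.71621704101562), (7.891151428222656, 25.810640335083008), 80.53767395019531) [[ 0.60942795 -0.14532965  0.122     ]] [[ 0.61361911 -0.14840209  0.1       ]]
```

Emit:
move_arm:
  series:
    - [-0.4,0,0.2,0,0,0,1]
    - [-0.8,-0.02,0.5,0,0,0,1]
    - [-1,-0.02,0.8,0,0,0,1]
    - [-1,-0.02,0.8,0,0,0,1]
    - [-1,-0.02,0.8,0,0,0,1]

```text
t: 12.55
tool_pos: [0.6061, -0.1174, 0.2178]
orientation: [-2.019, -2.401, 0.002]
force: [-0.6, 0.1, 0.3]
opening: 0.0931
```

```bash
python3 -c "
from nav import *
go([.6138,-.1485,.089],9.7)"
```

```text
t 12.55 tcp [ 0.6061 -0.1174  0.2178] F [-0.6  0.1  0.3] open 0.0931 q [-0.27  0.18  1.43  0.    1.53 -0.45]
shift shares [-0.323  0.028  1.287]
turn shares 1 [-0.0013 -0.0008  0.0009]
turn shares -1 [ 0.0013 -0.002  -0.999 ]
```

Emit:
move_arm:
  series:
    - [-0.32,0.02,0.3,0,0,0,0.5]
    - [-0.32,0.02,0.6,0,0,0.001,0.5]
    - [-0.32,0.02,0.8,0,0,0.001,0.5]
    - [-0.32,0.02,0.8,0,0,0.001,0.5]
    - [-0.32,0.02,0.8,0,0,0.001,0.5]

```text
t: 13.05
tool_pos: [0.6156, -0.1487, 0.1417]
orientation: [2.024, 2.402, 0.001]
force: [1.3, -0.5, 0.6]
opening: 0.0698
```

```bash
python3 -c "
from nav import *
import pickle
go([.6138,-.1485,.089],9.7)
for n in ('scene','wrist'):
  c=read_camera(n);pickle.dump(c,open('pics/%s9.pkl'%n,'wb'));cv2.imwrite('pics/%s9.png'%n,c['frame'][:,:,::-1])
"
```

```text
t 13.05 tcp [ 0.6156 -0.1487  0.1417] F [ 1.3 -0.5  0.6] open 0.0698 q [-0.32  0.26  1.48  0.    1.4  -0.49]
shift shares [ 0.005 -0.018  0.527]
turn shares 1 [0.0004 0.0001 0.0004]
turn shares -1 [-2.000e-04  6.000e-04 -9.996e-01]
```

View pics/wrist9.png

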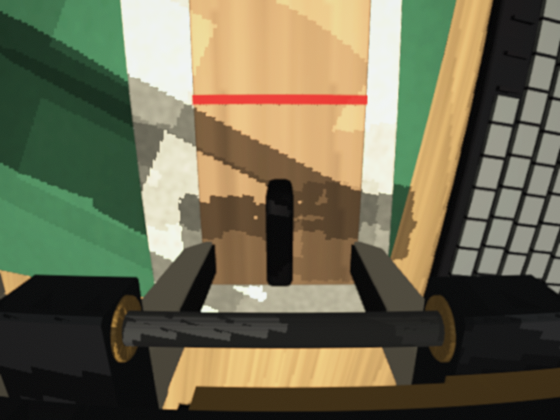

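Emit:
move_arm:
  series:
    - [0,-0.015,0.15,0,0,0,0.5]
    - [0,-0.015,0.3,0,0,0,0.5]
    - [0,-0.015,0.42,0,0,0,0.5]
    - [0,-0.015,0.48,0,0,0,0.5]
    - [0,-0.015,0.51,0,0,0,0.5]
    - [0,-0.015,0.51,0,0,0,0.5]

```text
t: 13.75
tool_pos: [0.613, -0.1502, 0.0884]
orientation: [-2.026, -2.4, 0.001]
force: [-0.9, 0.4, -0.6]
opening: 0.0697
```

Emit:
move_arm:
  series:
    - [0,0,0,0,0,0,-0.3]
    - [0,0,0,0,0,0,-0.5]
    - [0,0,0,0,0,0,-0.55]
    - [0,0,0,0,0,0,-0.6]
    - [0,0,0,0,0,0,-0.6]
  squeeze: 5

```text
t: 14.25
tool_pos: [0.6135, -0.1503, 0.0894]
orientation: [2.026, 2.401, 0.0]
force: [-0.1, -0.6, 0.7]
opening: 0.0344
```

```bash
python3 -c "
from nav import *
go([.6138,-.1485,.089],9.7)"
```

```text
t 14.25 tcp [ 0.6135 -0.1503  0.0894] F [-0.1 -0.6  0.7] open 0.0344 q [-0.32  0.31  1.53  0.    1.31 -0.49]
shift shares [0.017 0.006 0.004]
turn shares 1 [ 0.0001  0.     -0.0001]
turn shares -1 [ 1.000e-04 -2.000e-04  9.999e-01]
```

Nothing is touching yet and the opening is 34 mm. I'll close gently, then grip firmly.

Emit:
move_arm:
  series:
    - [0,0,0,0,0,0,-0.75]
    - [0,0,0,0,0,0,-1]
    - [0,0,0,0,0,0,-1]
    - [0,0,0,0,0,0,-1]
    - [0,0,0,0,0,0,-1]
  squeeze: 8

```text
t: 14.75
tool_pos: [0.6134, -0.1503, 0.0891]
orientation: [2.026, 2.401, 0.0]
force: [0.1, 0.2, -0.6]
opening: 0.0158
```

Emit:
move_arm:
  series:
    - [0,0,0,0,0,0,-1]
    - [0,0,0,0,0,0,-1]
  squeeze: 50

```text
t: 14.95
tool_pos: [0.6134, -0.1503, 0.0892]
orientation: [2.026, 2.401, 0.0]
force: [0.2, 0.6, 0.8]
opening: 0.0157
```

```bash
python3 -c "
from nav import *
import pickle
go([.6138,-.1485,.089],11.1)
for n in ('wrist','top'):
  c=read_camera(n);pickle.dump(c,open('pics/%s10.pkl'%n,'wb'));cv2.imwrite('pics/%s10.png'%n,c['frame'][:,:,::-1])
"
```

```text
t 14.95 tcp [ 0.6134 -0.1503  0.0892] F [0.2 0.6 0.8] open 0.0157 q [-0.32  0.31  1.53  0.    1.31 -0.49]
shift shares [0.017 0.007 0.002]
turn shares 1 [ 0.      0.     -0.0079]
turn shares -1 [ 0.000e+00 -1.000e-04  9.921e-01]
```

View pics/wrist10.png

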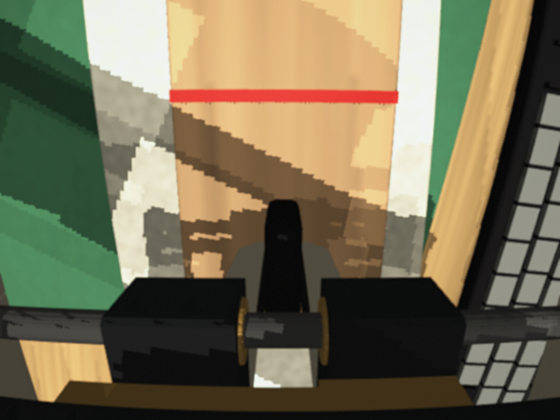

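View pics/top10.png

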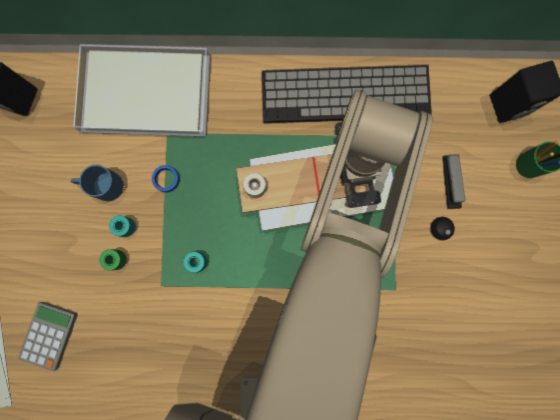

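```bash
cat > chk.py <<'E'
import sys
from edge import *
def red(W,x0,x1,y0,y1):
    f=W["frame"].astype(float); o=[]
    for x in range(x0,x1,2):
        w=f[y0:y1,x,0]/(f[y0:y1,x,1]+20); w=np.clip(w-np.median(w)-.25,0,None)
        if w.sum()>.5: o.append((x,y0+(w*np.arange(y1-y0)).sum()/w.sum()))
    return fit(onz(W,o,.082)[:,:2],"red")
E
python3 - <<'E'
from chk import *
W=pickle.load(open("pics/wrist10.pkl","rb"))
m,u=red(W,180,390,84,110)
tcp=np.array([.6134,-.1503]); x=np.array([-u[1],u[0]]); print("red ahead of tcp",(m-tcp)@x)
E
```

```text
red [ 0.6005 -0.0705] ang 9.41 res 9e-05
red ahead of tcp 0.08088186816540786
```

Emit:
move_arm:
  series:
    - [0,0,0.005,0,0,-0.002,-1]
    - [0,0,0.005,0,0,-0.004,-1]
    - [0,0,0.005,0,0,-0.006,-1]
    - [0,0,0.005,0,0,-0.008,-1]
    - [0,0,0.005,0,0,-0.008,-1]

```text
t: 15.55
tool_pos: [0.6139, -0.1503, 0.0891]
orientation: [1.995, 2.426, 0.001]
force: [2.2, 1.5, 4.6]
opening: 0.0157
```

Emit:
move_arm:
  series:
    - [0.04,0,0.004,0,0,0,-1]
    - [0.1,0,0.004,0,0,0,-1]
    - [0.17,0,0.004,0,0,0,-1]
    - [0.24,0,0.004,0,0,0,-1]
    - [0.31,0,0.004,0,0,0,-1]
    - [0.37,0,0.004,0,0,0,-1]
    - [0.4,0,0.004,0,0,0,-1]
    - [0.4,0,0.004,0,0,0,-1]

```text
t: 16.35
tool_pos: [0.606, -0.1116, 0.0891]
orientation: [1.994, 2.425, -0.001]
force: [0.2, -2.0, 7.2]
opening: 0.0155
```

```bash
python3 -c "
from nav import *
import pickle
go([.6138,-.1485,.089],11.08)
for n in ('wrist','top'):
  c=read_camera(n);pickle.dump(c,open('pics/%s11.pkl'%n,'wb'));cv2.imwrite('pics/%s11.png'%n,c['frame'][:,:,::-1])
"
```

```text
t 16.35 tcp [ 0.606  -0.1116  0.0891] F [ 0.2 -2.   7.2] open 0.0155 q [-0.26  0.27  1.58 -0.    1.3  -0.46]
shift shares [-0.377  0.006  0.002]
turn shares 1 [0.0002 0.0005 0.0003]
turn shares -1 [-8.000e-04  4.000e-04 -9.997e-01]
```

View pics/wrist11.png

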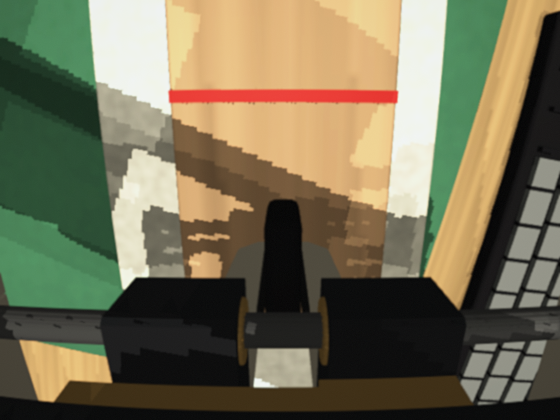

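Emit:
move_arm:
  series:
    - [0.04,0,0,0,0,0,-1]
    - [0.1,0,0,0,0,0,-1]
    - [0.18,0,0,0,0,0,-1]
    - [0.26,0,0,0,0,0,-1]
    - [0.34,0,0,0,0,0,-1]
    - [0.42,0,0,0,0,0,-1]
    - [0.48,0,0,0,0,0,-1]
    - [0.5,0,0,0,0,0,-1]

```text
t: 17.25
tool_pos: [0.5964, -0.0628, 0.0891]
orientation: [1.994, 2.425, -0.001]
force: [1.1, -4.5, 6.3]
opening: 0.0156
```

Emit:
move_arm:
  series:
    - [0.04,0,0,0,0,0,-1]
    - [0.1,0,0,0,0,0,-1]
    - [0.17,0,0,0,0,0,-1]
    - [0.24,0,0,0,0,0,-1]
    - [0.31,0,0,0,0,0,-1]
    - [0.37,0,0,0,0,0,-1]
    - [0.4,0,0,0,0,0,-1]
    - [0.4,0,0,0,0,0,-1]

```text
t: 18.05
tool_pos: [0.5887, -0.0233, 0.0891]
orientation: [1.994, 2.425, -0.001]
force: [0.5, -1.7, 7.8]
opening: 0.0152
```

```bash
python3 -c "
from nav import *
import pickle
go([.6138,-.1485,.089],11.08)
for n in ('wrist','top'):
  c=read_camera(n);pickle.dump(c,open('pics/%s12.pkl'%n,'wb'));cv2.imwrite('pics/%s12.png'%n,c['frame'][:,:,::-1])
"
```

```text
t 18.05 tcp [ 0.5887 -0.0233  0.0891] F [ 0.5 -1.7  7.8] open 0.0152 q [-0.13  0.2   1.66 -0.    1.29 -0.32]
shift shares [-1.277  0.004  0.003]
turn shares 1 [0.0003 0.0005 0.0003]
turn shares -1 [-8.000e-04  4.000e-04 -9.997e-01]
```

View pics/wrist12.png

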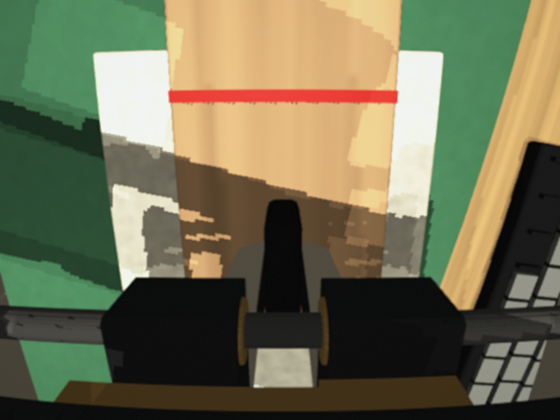

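The riser edge is now in view at y≈53, with the red line at y≈96.

```bash
cat > fin.py <<'E'
from chk import *
def run(n,yl,yr):
    W=pickle.load(open(f"pics/wrist{n}.pkl","rb")); r=W["frame"].astype(float)[...,0]
    m,u=red(W,180,390,84,110)
    L=rows(r,range(102,160,2),yl-9,yl+9);Rr=rows(r,range(404,438,2),yr-9,yr+9)
    me,ue=fit(onz(W,np.r_[L,Rr],.07)[:,:2],"edge"); nn=np.array([-ue[1],ue[0]])
    print("red to edge mm",(me-m)@nn*1e3)
E
python3 -c "
from fin import *
run(12,53,53)"
```

```text
red [0.5737 0.0562] ang 11.15 res 0.00019
edge [0.5459 0.0745] ang 11.07 res 0.00013
red to edge mm 23.288749395765432
```

Emit:
move_arm:
  series:
    - [0.04,0,0,0,0,0,-1]
    - [0.09,0,0,0,0,0,-1]
    - [0.14,0,0,0,0,0,-1]
    - [0.18,0,0,0,0,0,-1]
    - [0.21,0,0,0,0,0,-1]
    - [0.225,0,0,0,0,0,-1]
    - [0.23,0,0,0,0,0,-1]
    - [0.23,0,0,0,0,0,-1]

```text
t: 18.95
tool_pos: [0.5845, -0.0014, 0.0892]
orientation: [1.994, 2.424, -0.001]
force: [1.1, -4.8, 6.6]
opening: 0.0159
```

```bash
python3 -c "
from nav import *
import pickle
go([.6138,-.1485,.089],11.08)
for n in ('wrist','top','scene'):
  c=read_camera(n);pickle.dump(c,open('pics/%s13.pkl'%n,'wb'));cv2.imwrite('pics/%s13.png'%n,c['frame'][:,:,::-1])
"
```

```text
t 18.95 tcp [ 0.5845 -0.0014  0.0892] F [ 1.1 -4.8  6.6] open 0.0159 q [-0.09  0.18  1.67 -0.    1.28 -0.28]
shift shares [-1.5    0.004  0.006]
turn shares 1 [0.0004 0.0008 0.0002]
turn shares -1 [-1.200e-03  6.000e-04 -9.998e-01]
```

View pics/wrist13.png

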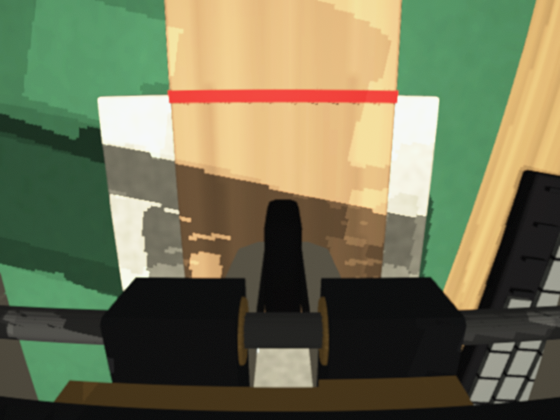

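View pics/scene13.png

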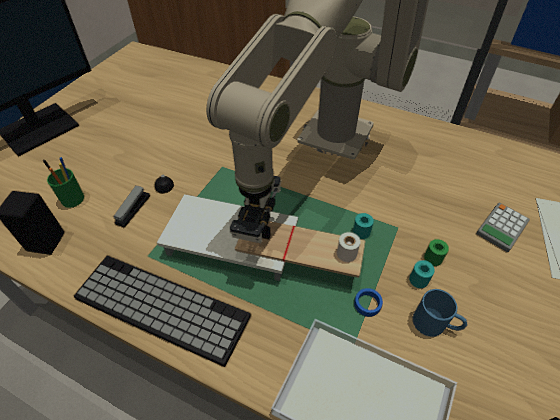

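View pics/top13.png

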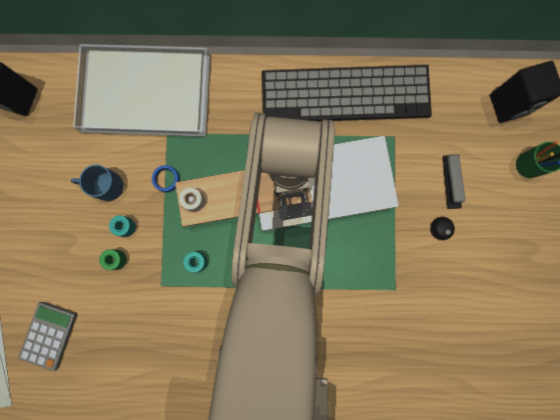

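```bash
python3 -c "
from fin import *
run(13,97,97)
S=pickle.load(open('pics/scene13.pkl','rb'));g=S['frame'][190:300,230:390,::-1]
cv2.imwrite('pics/s13c.png',np.clip(1.4*cv2.resize(g,None,fx=4.8,fy=4.8,interpolation=cv2.INTER_CUBIC).astype(float),0,255).astype(np.uint8))
"
```

```text
red [0.5696 0.078 ] ang 11.13 res 0.00017
edge [0.5455 0.0746] ang 11.03 res 0.0001
red to edge mm 1.2639131597371156
```

View pics/s13c.png

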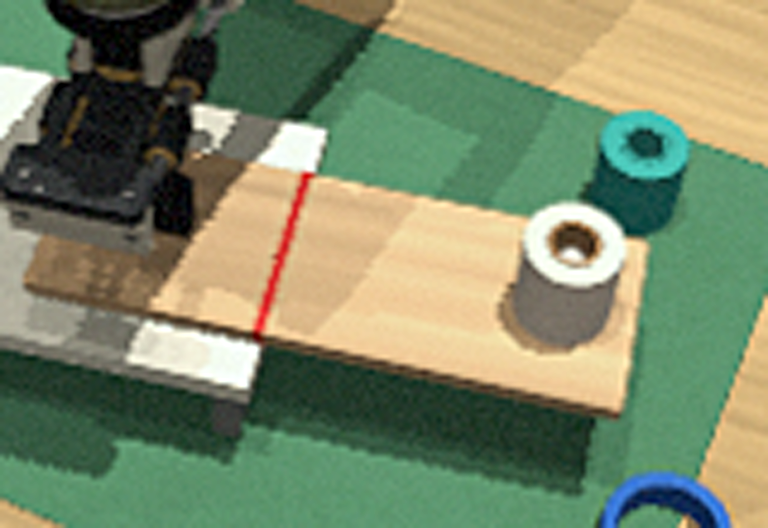

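Emit:
move_arm:
  series:
    - [0.007,0,0,0,0,0,-1]
    - [0.014,0,0,0,0,0,-1]
    - [0.014,0,0,0,0,0,-1]
    - [0.014,0,0,0,0,0,-1]

```text
t: 19.5
tool_pos: [0.5843, -0.0002, 0.0893]
orientation: [1.994, 2.424, -0.001]
force: [1.0, -5.9, 6.3]
opening: 0.0158
```

```bash
python3 -c "
from nav import *
import pickle
go([.6138,-.1485,.089],11.08)
for n in ('wrist','top','scene'):
  c=read_camera(n);pickle.dump(c,open('pics/%s14.pkl'%n,'wb'));cv2.imwrite('pics/%s14.png'%n,c['frame'][:,:,::-1])
from fin import *
run(14,99,99)
# flatness: outer end corners in scene; tape etc centres top vs start
T0=pickle.load(open('pics/top0.pkl','rb'))['frame'].astype(int);T1=pickle.load(open('pics/top14.pkl','rb'))['frame'].astype(int)
for nm,(x,y,w,h) in dict(tape=(148,160,34,38),mug=(70,160,55,45),stap=(440,150,26,62),mouse=(430,216,26,26)).items():
    d=np.abs(T0-T1).sum(2)[y:y+h,x:x+w]; print(nm,(d>90).sum(),d.mean().round(1))
"
```

```text
t 19.5 tcp [ 5.843e-01 -2.000e-04  8.930e-02] F [ 1.  -5.9  6.3] open 0.0158 q [-0.09  0.18  1.67 -0.    1.28 -0.28]
shift shares [-1.512  0.004  0.006]
turn shares 1 [0.0004 0.0008 0.0002]
turn shares -1 [-1.300e-03  6.000e-04 -9.998e-01]
red [0.5693 0.0793] ang 11.11 res 0.00018
edge [0.5455 0.0746] ang 11.06 res 0.00018
red to edge mm 0.02541581538993004
tape 100 23.3
mug 0 6.2
stap 0 6.7
mouse 0 4.9
```

Run:
```python
import cv2,numpy as np,pickle
a=[cv2.resize(cv2.imread(f"pics/top{i}.png")[140:280,95:255],None,fx=2.4,fy=2.4,interpolation=cv2.INTER_CUBIC) for i in (0,14)]
cv2.imwrite("pics/tape.png",np.hstack(a))
for i in (0,14):
    f=cv2.imread(f"pics/top{i}.png").astype(int)[160:198,148:176]; m=(f[...,0]>f[...,2]+50)&(f[...,0]>f[...,1]+30); ys,xs=np.nonzero(m);print(len(xs),xs.mean(),ys.mean(),xs.min(),ys.min(),ys.max())
```

```text
203 15.881773399014778 17.950738916256157 4 5 31
193 15.492227979274611 17.787564766839377 4 6 30
```

View pics/tape.png

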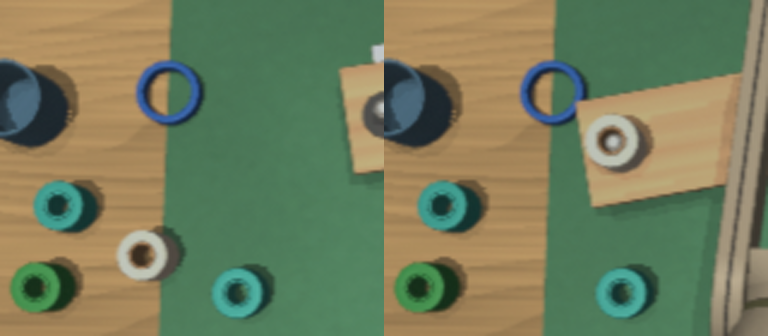

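The tape ring hasn't moved: the board's corner just overlaps it in the picture, about 46 mm above it. I'm handing the job in.

```bash
python3 -c "
from plant import *
s=read_state();print(s['t'],s['force'],s['tool_pos'],s['opening']);print(close_job())"
```

```text
19.65 [ 1.99535079 -5.6170599   7.28699523] [ 5.84237725e-01 -1.76960684e-04  8.92526087e-02] 0.01574943118669884
the job is handed in; nothing more can be done
None
```

The white roll is down on the spindle and the board is slid out so the red line is level with the riser's left-hand edge. I handed the job in at 19.65 s, still holding the board by its handle.

**Roll:** It went onto the spindle without resistance. I felt contact at the expected height (TCP 0.1008 m), so it should be right down on the board, and the camera views show it upright.

**Board:**
- **Position:** The last wrist-camera check put the red line 0.03 mm from the edge. The estimate from the arm's travel and my earlier measurements agreed to within about 0.5 mm.
- **Squareness:** The board lies at 11.11° and the edge at 11.06°, so they are square to within 0.05°.
- **Hold:** I gripped the handle at 50 N and kept about 7 N of downward push on it. The TCP stayed within 0.2 mm in height during the slide, so the board did not tip.

**Other objects:** Comparing the top view before and after shows the mug, stapler and mouse unchanged. The tape ring showed some changed pixels, but only because the board's corner now partly overlaps it from above and its outline is where it was.

**Disagreement:** The wrist and top cameras differed by 1–2 mm in x, within their stated calibration. I took values between the two for the insertion.

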